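# Pack the jeweller's forging kit

## Task

Pack the open wooden tool case on the jeweller's bench. First lay the flat square steel bench block down into the square recess between its two ledges, then lay the small two-faced steel hammer over it, resting flat on those ledges, its head in the wide slot at one end and its thick grip in the narrow slot at the other. Lower both into place rather than dropping them, and leave the taller doming cube and the wooden mallet alone.

Things in the scene. Friction and masses are not known exactly. Their poses are not given: they have to be found in the camera images.
- case: Open pale wooden case without lid, fixed to the bench. Origin on the bench under the recess centre; y along its length to the hammer-head end, x across. Outside: x +-73, y -145 to +104 mm, 48 mm high, walls 8 mm. Middle bay: x +-65, y +-50 mm, floor 13 mm above the bench with the square recess in it. A ledge 36 mm above the bench at each end. Fingers astride the block have most room along x.
- recess (a point): Centre of the floor of the case's square recess, 8 mm above the bench, axes as the case. The recess is 70 by 70 mm, sunk 5 mm into the bay's floor; the bench block's underside rests here.
- head_rest (a point): Where the middle of the hammer's head lies when packed: 68 mm along the case's +y from the recess centre, 49 mm above the bench, 13 mm above the head ledge (y +50 to +96 mm). Cheeks 12 mm higher than the ledge leave a slot 88 mm wide in x for the head. Axes as the case.
- grip_rest (a point): Middle of the grip ledge (case y -137 to -50 mm), 36 mm above the bench, where the hammer's thick grip lies. Cheeks 12 mm higher than the ledge leave a slot 50 mm wide in x. Axes as the case.
- bench_block: The bench block: flat square bare steel slab, 50 by 50 by 20 mm, 0.3 to 0.5 kg, loose, lying flat on the bench. Origin at the centre of its underside, z up, sides along x and y. (The doming cube beside it is 50 mm tall, with round hollows: not that one.)
- hammer: Small hammer lying flat: two-faced steel head, dark wooden handle, 0.2 kg. x along the handle to the head, y along the head, z up. Origin 13 mm below the axis of the thin round neck (14 mm thick, x -52 to +58 mm); it balances 15 mm from there towards the head. Packed, x points along the case's +y and the origin is 36 mm above the bench over the recess centre; the neck passes 14 mm over the block.
- hammer_head (a point): Middle of the hammer's head, on the handle's axis, 68 mm from the hammer's origin along its x and 13 mm up. The head is 60 mm long along y with round faces 26 mm in diameter; the other end of the hammer is a bulbous grip 26 mm thick, x -122 to -52 mm. Axes as the hammer.
- doming_cube: Bystander: steel doming cube, 50 mm each way, with round hollows in its faces. Origin at the centre of its underside. Leave it.
- mallet: Bystander: wooden mallet, pale barrel head 40 mm thick and 80 mm long, straight handle 18 mm thick, 210 mm long overall, lying on the bench. x along the handle towards the head; origin on the bench, 70 mm from the head's middle. Leave it.
Things that resemble listed ones, but are neither listed nor needed, are in the scene too. Leave any blue or turquoise look-alike of the hammer alone.

How it is judged (in metres and radians):
On the way, in this order (a step that is already met when the one before it is completed fails the run):
1. the bench block lies in the recess, let go, with the hammer not yet in the case (x of bench_block in the frame of recess between -0.014 and 0.014 m and y of bench_block in the frame of recess between -0.014 and 0.014 m and z of bench_block in the frame of recess between -0.003 and 0.003 m and angle between bench_block's own z axis and vertical below 0.1 rad and contact force between the fingers and bench_block below 0.05 N and distance between hammer_head and head_rest above 0.06 m), for 0.2 s.
2. the hammer lies on both ledges over the block, head in the head slot, let go (horizontal distance between hammer_head and head_rest below 0.026 m and z of hammer_head in the frame of head_rest between -0.005 and 0.005 m and angle between the x axis of hammer and the y axis of case, either way round below 0.25 rad and angle between hammer's own z axis and vertical below 0.15 rad and contact force between the fingers and hammer below 0.05 N), for 0.2 s.
At the end, for the whole second after the job is handed in: Block flat on the recess floor (centre within 14 mm each way, 3 mm in height); hammer over it on both ledges, head within 26 mm of head_rest seen from above and 5 mm in height, handle within 0.25 rad of the case's length, flat within 0.15 rad; both at rest (x of bench_block in the frame of recess between -0.014 and 0.014 m and y of bench_block in the frame of recess between -0.014 and 0.014 m and z of bench_block in the frame of recess between -0.003 and 0.003 m and angle between bench_block's own z axis and vertical below 0.1 rad and horizontal distance between hammer_head and head_rest below 0.026 m and z of hammer_head in the frame of head_rest between -0.005 and 0.005 m and angle between the x axis of hammer and the y axis of case, either way round below 0.25 rad and angle between hammer's own z axis and vertical below 0.15 rad and linear speed of each of bench_block, hammer below 0.02 m/s and angular speed of hammer below 0.1 rad/s); the robot touches nothing.
It fails at once if the doming cube is moved by more than 30 mm (distance of doming_cube from where it was at the start of the episode above 0.03 m).
It fails at once if the mallet is moved by more than 30 mm (distance of mallet from where it was at the start of the episode above 0.03 m).
It fails at once if the bench block is dropped (faster than 0.7 m/s out of the fingers, a fall of about 25 mm) (linear speed of bench_block above 0.7 m/s and contact force between the fingers and bench_block below 0.05 N).
It fails at once if the hammer is dropped (faster than 0.7 m/s out of the fingers, a fall of about 25 mm) (linear speed of hammer above 0.7 m/s and contact force between the fingers and hammer below 0.05 N).
It also fails if it takes over 58 s, if anything falls off the work surface, if the arm or the gripper's body presses on something with over 40 N, if the wrist force passes 120 N, or if a joint passes its speed limit or range.

## Robot

A 7-joint arm with a two-finger parallel gripper is mounted at the origin on the work surface. World frame = base frame: x ahead of the robot, y to its left, z up, the work surface at z = 0. Lengths are in mm, angles in rad, forces in N, time in s.
With the tool pointing down it reaches from about 400 to 875 mm from the base axis. Payload 19.3 kg.
Tool frame: the origin (TCP) lies midway between the tips of the shut fingers; the grasp point (between the pads) lies 19 mm behind it (robot.grip_point_offset is the distance from the TCP to the grasp point, in mm); z points along the fingers, y is the line along which they close (so a half turn about z gives the same grasp; the last joint's range is limited). The gripper opens to 85 mm and grips with 20 to 120 N. Pads are 22 mm wide; open, the fingers measure 114 mm over their backs; the gripper's body (76 mm by 85 mm) begins 54 mm behind the grasp point. The pads swing forward as they close: fully open they stand 13 mm farther back than shut.
Start: joints at [-1.292, 0.521, -0.036, 1.599, 0.021, 1.021, -0.113], TCP at [213.625, 587.349, 231.291] pointing down, gripper open.
Joint ranges: [-2.91, 2.91], [-0.3, 2.13], [-1.5, 1.42], [0.17, 2.43], [-1.26, 4.41], [0.16, 1.93], [-2.52, 2.52]. Speed limits (rad/s): [1.89, 1.89, 2.39, 2.39, 3.01, 3.01, 3.01].

## Interface

Orientations are given as a 3x3 rotation matrix whose columns are the frame's x, y, z axes.
In Python, from station import robot gives the robot as it stands. The module is installed in compiled form; this text tells all that it offers.
- The arm moves only by the shell command python3 -m handwheel 'ROWS' [FORCE]. ROWS is JSON, a list of rows, each an object with "offset": the shift along the tool's x, y, z in mm, a list of three; "angular": the turn, a rotation vector about the tool's x, y, z in rad, a list of three; "hand": the opening, from 0 (shut) to 1 (fully open). In form: [{"offset": [x, y, z], "angular": [wx, wy, wz], "hand": hand}, ...]. A call has 1 to 8 rows; each row is the pose to reach, as a shift and turn from the pose commanded when the call began, along the tool's axes at that moment; what a row does not reach only later rows make up. A row lasts 1/10 s, in which the tool goes at most 50 mm and 8.59 degrees, less where a joint would pass 70% of its speed; a pose out of reach is approached as far as the arm can. A call with a gripper value outside its range is refused whole. The fingers move at their own pace and stop on an object; FORCE is the grip in N (left out, the last holds). Time passes only in rows, so rows that repeat a pose let the fingers close. It gives the time, the measured TCP pose, the force, the opening and the grip force at its end, in the units of the state.
- robot.observe(): the state, without advancing time (a new reading comes with each control period).
- robot.get_image(name): name is "scene" or "top"; returns (picture, depth): 420x560x3 uint8, red, green, blue; 420x560 float32, mm along the optical axis (not along the pixel's ray), 0 where there is no reading.
- robot.camera_info(name): a dict with "intrinsics" (3x3 intrinsics, pixels), "distortion" ([k1, k2, p1, p2, k3] as OpenCV has them; the pictures are not rectified), "xyz" and "rotation" of the camera in the world. Camera axes: x right, y down, z forward; pixel columns grow to the right and rows downward; lengths in mm; the calibration is good to about 2 mm. A picture is of the moment at which its call begins. camera_info takes no time and is no camera call.
- robot.sign_off(): hands the job in; it is judged then, once.
The state is a dict: "time": time; "q": joint angles; "qvel": joint speeds; "joint_efforts": joint torques, N m; "eef_pos": TCP position; "orientation": TCP orientation; "force": force on the tool from outside, world axes, zero at the start; "moment": the same for the moment, N m; "grip_width": opening from 0.0 (shut) to 1.0 (fully open); "grip_force": force on a finger pad.
Only numpy, scipy, OpenCV 4.12 (cv2) and the standard library are available. Lean on these libraries where they do the work, as an engineer would, in place of code of your own. Each camera call takes 0.05 s, during which the arm holds its last target. There are 200 camera calls.

## Working session

There is one attempt and no reset: what is moved stays moved. The work goes in short steps, Python scripts to look and compute and a shell command to move; the robot and the scene stay as the last step left them, time stands still between calls to the robot, and variables do not carry over. Pictures are saved under pics/ and viewed, at most 11 in all, crops included, and the job is handed in when it is done.

```bash
mkdir -p pics; python3 - <<'E'
from station import robot
import cv2,numpy as np
for n in ("top","scene"):
    im,d=robot.get_image(n); np.savez(f"{n}0.npz",im=im,d=d)
    cv2.imwrite(f"pics/{n}0.png",im[:,:,::-1]); c=robot.camera_info(n); print(n,c)
s=robot.observe();print(s)
E
```

```text
top {'intrinsics': array([[488.5898486 ,   0.        , 276.25410235],
       [  0.        , 488.5898486 , 203.36098208],
       [  0.        ,   0.        ,   1.        ]]), 'distortion': array([0.02077777, 0.        , 0.        , 0.        , 0.        ]), 'xyz': array([ 203.64296664,   91.49562327, 1659.95185614]), 'rotation': array([[-0.02395838, -0.98883764,  0.14705819],
       [-0.99967697,  0.02494508,  0.00486877],
       [-0.0084828 , -0.14689404, -0.98911586]])}
scene {'intrinsics': array([[407.38203332,   0.        , 278.55114659],
       [  0.        , 407.38203332, 213.46706175],
       [  0.        ,   0.        ,   1.        ]]), 'distortion': array([-0.10380986,  0.        ,  0.        ,  0.        ,  0.        ]), 'xyz': array([1163.84107478, -347.33752101,  697.52131427]), 'rotation': array([[ 0.52624078,  0.49835864, -0.68899152],
       [ 0.85028939, -0.29995138,  0.43247788],
       [ 0.00886513, -0.81342968, -0.58159571]])}
{'time': 0.1, 'q': array([-1.29224784,  0.52191998, -0.03629265,  1.59991436,  0.02121485,
        1.0211222 , -0.11280712]), 'qvel': array([ 0.00051664, -0.00112672, -0.00126169, -0.00086564,  0.00086217,
        0.00121646, -0.00053629]), 'joint_efforts': array([ 4.57594244e-03, -9.28482485e+01,  1.98495425e+00, -3.70524752e+01,
        1.81745086e-02,  5.72852834e-03, -4.78310085e-05]), 'eef_pos': array([213.53199699, 587.08608123, 230.81826135]), 'orientation': array([[-9.39787064e-01,  3.41760466e-01, -2.40486852e-04],
       [ 3.41760537e-01,  9.39786590e-01, -9.48846470e-04],
       [-9.82718932e-05, -9.73902554e-04, -9.99999521e-01]]), 'force': array([-1.16225128, -0.57390528, -0.01054525]), 'moment': array([ 0.01511112, -0.00743398, -0.00820662]), 'grip_force': 0.0, 'grip_width': 1.0033517738106883}
```

View pics/top0.png

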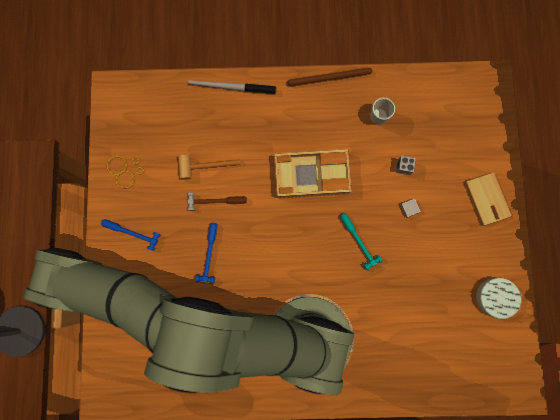

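View pics/scene0.png

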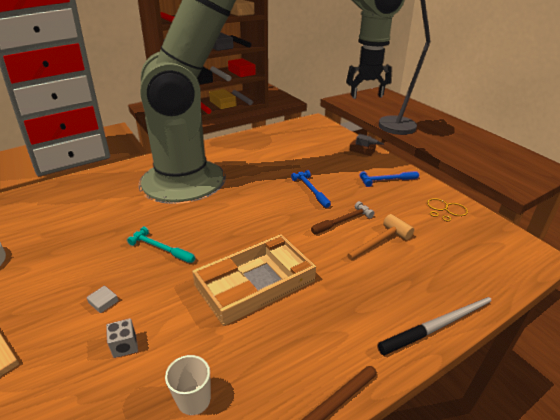

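The top view shows four hammer-like things:
- Dark-handled steel-headed hammer at (192..245, 200): this is the hammer.
- Blue ones at (130,235) and (207,255), and a turquoise one at (360,240): look-alikes to avoid.

There are two steel blocks. The flat plain one at (411,208) is the bench block. The one with hollows at (407,165) is the doming cube. The case is at (313,172) with the recess at (306,175), and its head end points left (world +y). The mallet is at (185..240,165).

```bash
cat > h.py <<'E'
import cv2,numpy as np
from station import robot
def rays(n,px):
    c=robot.camera_info(n);K=c["intrinsics"];u=cv2.undistortPoints(np.float64(px).reshape(-1,1,2),K,c["distortion"]).reshape(-1,2)
    return c["xyz"],np.c_[u,np.ones(len(u))]@c["rotation"].T
def plane(n,px,z):
    o,r=rays(n,px); return o+r*((z-o[2])/r[:,2])[:,None]
def cloud(n,d):
    v,u=np.mgrid[:d.shape[0],:d.shape[1]]
    o,r=rays(n,np.c_[u.ravel(),v.ravel()]); return (o+r*d.reshape(-1,1)).reshape(*d.shape,3)
def rect(P):
    (c,s,a)=cv2.minAreaRect(np.float32(P[:,:2])); return np.round(c,1),np.round(s,1),round(a,1)
E
python3 - <<'E'
from h import *
f=np.load("top0.npz");im,d=f["im"],f["d"];C=cloud("top",d);Z=C[...,2]
cv2.imwrite("pics/crop0.png",cv2.resize(im[140:270,170:430,::-1],None,fx=3,fy=3,interpolation=cv2.INTER_CUBIC))
print("bench z",np.median(Z[225:235,290:330]))
def blob(x0,y0,x1,y1,zlo,zhi,name,zp):
    m=np.zeros(Z.shape,np.uint8);m[y0:y1,x0:x1]=((Z>zlo)&(Z<zhi))[y0:y1,x0:x1]
    n,l,s,c=cv2.connectedComponentsWithStats(m);k=1+np.argmax(s[1:,4]);v,u=np.where(l==k)
    P=plane("top",np.c_[u,v],zp);print(name,len(u),rect(P),"z",np.percentile(Z[l==k],[10,50,90]).round(1),"mean",P.mean(0).round(1));return u,v,P
blob(398,195,426,222,10,40,"block",20)
blob(395,150,420,178,30,70,"cube",50)
blob(265,140,360,205,40,60,"case",48)
u,v,P=blob(180,185,255,216,6,45,"hammer",13)
m=u<200;print("head",rect(P[m]),P[m].mean(0));m=u>220;print("grip",rect(P[m]),P[m].mean(0))
blob(170,145,250,184,8,60,"mallet",20)
# recess: grey pixels
hsv=cv2.cvtColor(im,cv2.COLOR_RGB2HSV)
for nm,(x0,y0,x1,y1),zp in (("recess",(285,155,330,195),8),("blockgrey",(398,195,426,222),20),("headgrey",(180,185,205,216),20)):
    v,u=np.where(hsv[y0:y1,x0:x1,1]<90);P=plane("top",np.c_[u+x0,v+y0],zp);print(nm,len(u),rect(P),P.mean(0).round(1))
E
```

```text
bench z 0.1511522614102887
block 220 (array([ 421.6, -352.2]), array([49.2, 53. ]), 20.4) z [13.6 19.6 24.5] mean [ 422. -353.   20.]
cube 251 (array([ 564.6, -340.5]), array([53. , 55.6]), 77.4) z [41.  48.3 53.8] mean [ 564.9 -340.7   50. ]
case 1348 (array([545.2, -25.1]), array([147.4, 248.5]), 2.1) z [42.7 47.6 52.4] mean [545.5 -45.3  48. ]
hammer 399 (array([461.9, 303.7]), array([202.2,  62.2]), 88.6) z [13.2 20.8 26.9] mean [463.6 310.5  13. ]
head (array([464.1, 382.7]), array([63. , 39.7]), 3.9) [463.06693169 387.65770275  13.        ]
grip (array([466.9, 245.2]), array([85.4, 34.6]), 89.1) [464.05014559 240.57100362  13.        ]
mallet 539 (array([579.6, 326.4]), array([210.4,  84.2]), 88.6) z [15.5 27.2 40.8] mean [585.1 361.1  20. ]
recess 382 (array([547.3,  -5.1]), array([68.7, 66.8]), 88.5) [546.6  -4.5   8. ]
blockgrey 223 (array([ 422.6, -351.4]), array([49.3, 52.2]), 20.4) [ 421.9 -351.5   20. ]
headgrey 95 (array([462.9, 390.8]), array([55.6, 23.7]), 0.2) [462.3 391.2  20. ]
```

View pics/crop0.png

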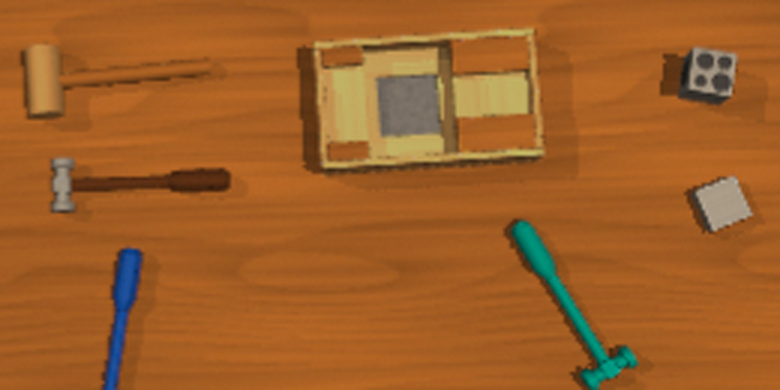

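The crop confirms the plain flat slab at (411,208) as the bench block, and the steel-headed, dark-wood hammer as the target. Measured sizes agree with those given: case 147x249, block 49x53, hammer 202 mm.

Recess is at about (545.5,-4.8) with yaw 2.1°, the block at (422,-352) with yaw 20.4°, and the hammer head at about (463,390).

```bash
cat > g.py <<'E'
import sys,numpy as np
from scipy.spatial.transform import Rotation as Ro
from station import robot
s=robot.observe();R=np.array(s["orientation"]);p=np.array(s["eef_pos"])
print("t",round(s["time"],2),"p",p.round(1),"yawY",np.degrees(np.arctan2(R[1,1],R[0,1])).round(1),"q",np.round(s["q"],2),"w",round(s["grip_width"],3),"gf",round(s["grip_force"],1),"F",np.round(s["force"],1))
for a in sys.argv[1:]:
    x,y,z,yaw=map(float,a.split(","));c,n=np.cos(np.radians(yaw)),np.sin(np.radians(yaw))
    T=np.array([[-n,c,0],[c,n,0],[0,0,-1]]).T if 0 else np.column_stack([[-n,c,0],[c,n,0],[0,0,-1]])
    print(a,"offset",(R.T@(np.array([x,y,z])-p)).round(1),"angular",(Ro.from_matrix(R.T@T).as_rotvec()).round(3))
E
python3 g.py 480,350,231,50
```

```text
t 0.1 p [213.5 587.1 230.8] yawY 70.0 q [-1.29  0.52 -0.04  1.6   0.02  1.02 -0.11] w 1.003 gf 0.0 F [-1.2 -0.6 -0. ]
480,350,231,50 offset [-331.4 -131.7   -0. ] angular [-0.001  0.     0.349]
```

```bash
python3 -m handwheel '[{"offset":[-20,-8,0],"angular":[0,0,0.02],"hand":1},{"offset":[-62,-25,0],"angular":[0,0,0.07],"hand":1},{"offset":[-108,-43,0],"angular":[0,0,0.12],"hand":1},{"offset":[-154,-61,0],"angular":[0,0,0.17],"hand":1},{"offset":[-200,-79,0],"angular":[0,0,0.22],"hand":1},{"offset":[-246,-97,0],"angular":[0,0,0.27],"hand":1},{"offset":[-292,-115,0],"angular":[0,0,0.32],"hand":1},{"offset":[-331,-132,0],"angular":[0,0,0.35],"hand":1}]'; python3 g.py 560,-30,231,35
```

```text
time: 0.9
eef_pos: [481.6, 347.2, 231.3]
orientation: [[-0.763, 0.646, 0.0], [0.646, 0.763, -0.001], [-0.001, -0.0, -1.0]]
force: [-0.3, 0.6, -1.3]
grip_width: 0.998
grip_force: 0.0
t 0.9 p [481.6 347.2 231.3] yawY 49.7 q [-0.8   0.47  0.11  1.69 -0.06  0.98  0.2 ] w 0.998 gf 0.0 F [-0.3  0.6 -1.3]
560,-30,231,35 offset [-303.7 -237.2    0.5] angular [-0.     0.001  0.257]
```

```bash
python3 -m handwheel '[{"offset":[-38,-30,0],"angular":[0,0,0.03],"hand":1},{"offset":[-77,-60,0],"angular":[0,0,0.06],"hand":1},{"offset":[-116,-90,0],"angular":[0,0,0.1],"hand":1},{"offset":[-155,-120,0],"angular":[0,0,0.13],"hand":1},{"offset":[-194,-150,0],"angular":[0,0,0.16],"hand":1},{"offset":[-233,-180,0],"angular":[0,0,0.2],"hand":1},{"offset":[-270,-210,0],"angular":[0,0,0.23],"hand":1},{"offset":[-304,-237,0],"angular":[0,0,0.26],"hand":1}]'; python3 g.py 422,-352,180,20.4
```

```text
time: 1.7
eef_pos: [559.5, -30.0, 231.4]
orientation: [[-0.572, 0.82, -0.0], [0.82, 0.572, -0.0], [-0.0, -0.0, -1.0]]
force: [1.2, 0.3, 0.1]
grip_width: 0.999
grip_force: 0.0
t 1.7 p [559.5 -30.  231.4] yawY 34.9 q [-0.24  0.43  0.25  1.78 -0.13  0.94  0.68] w 0.999 gf 0.0 F [1.2 0.3 0.1]
422,-352,180,20.4 offset [-185.4 -297.    51.5] angular [-0.     0.     0.253]
```

```bash
python3 -m handwheel '[{"offset":[-23,-37,5],"angular":[0,0,0.03],"hand":1},{"offset":[-48,-77,11],"angular":[0,0,0.06],"hand":1},{"offset":[-73,-117,18],"angular":[0,0,0.1],"hand":1},{"offset":[-98,-157,25],"angular":[0,0,0.13],"hand":1},{"offset":[-123,-197,32],"angular":[0,0,0.16],"hand":1},{"offset":[-148,-237,40],"angular":[0,0,0.2],"hand":1},{"offset":[-170,-272,46],"angular":[0,0,0.23],"hand":1},{"offset":[-185,-297,51],"angular":[0,0,0.253],"hand":1}]'; python3 - <<'E'
from h import *
im,d=robot.get_image("scene");hsv=cv2.cvtColor(im,cv2.COLOR_RGB2HSV)
cv2.imwrite("pics/s1.png",cv2.resize(im[230:360,50:210,::-1],None,fx=4,fy=4))
f=np.load("scene0.npz")["im"];h0=cv2.cvtColor(f,cv2.COLOR_RGB2HSV)
m=np.zeros(h0.shape[:2],np.uint8);m[280:312,82:124]=h0[280:312,82:124,1]<90
Z=cloud("scene",np.load("scene0.npz")["d"]);v,u=np.where((m>0)&(Z[...,2]>17));print(rect(plane("scene",np.c_[u,v],20)),len(u),Z[m>0].mean(0))
E
python3 g.py 422,-352,60,20.4 422,-352,12,20.4
```

```text
time: 2.5
eef_pos: [420.6, -351.8, 180.0]
orientation: [[-0.347, 0.938, -0.001], [0.938, 0.347, -0.001], [-0.0, -0.001, -1.0]]
force: [0.5, 0.3, 0.0]
grip_width: 1.002
grip_force: 0.0
(array([ 428.6, -356.3]), array([51.9, 49.6]), 21.7) 329 [ 432.53707472 -356.0067036    16.3136815 ]
t 2.55 p [ 418.3 -355.2  179.5] yawY 20.0 q [ 0.34  0.49  0.35  1.87 -0.22  0.82  1.15] w 0.998 gf 0.0 F [-6.6 -3.4 -3. ]
422,-352,60,20.4 offset [  1.9   4.9 119.5] angular [-0.003  0.001 -0.006]
422,-352,12,20.4 offset [  2.    5.  167.5] angular [-0.003  0.001 -0.006]
```

View pics/s1.png

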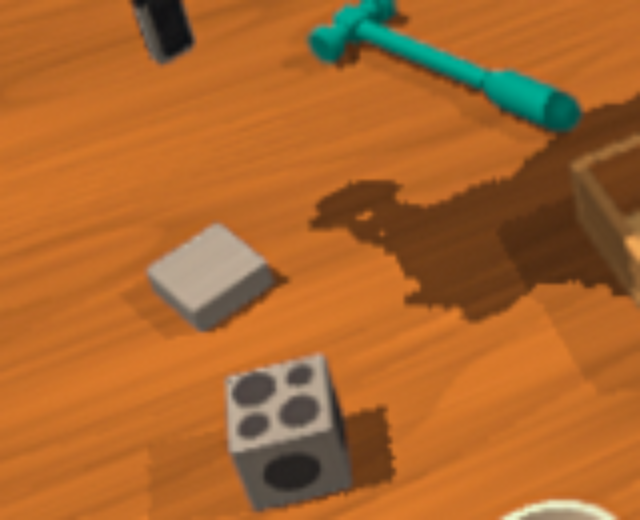

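The view shows the slab clear at (205,275) in the crop, with the doming cube separate at (290,430), and nothing near the fingers. I'll go down above it.

```bash
python3 -m handwheel '[{"offset":[1,1,30],"angular":[0,0,0],"hand":0.9},{"offset":[1,1,70],"angular":[0,0,0],"hand":0.9},{"offset":[1,1,110],"angular":[0,0,0],"hand":0.9},{"offset":[1,1,130],"angular":[0,0,0],"hand":0.9},{"offset":[1,1,140],"angular":[0,0,0],"hand":0.9},{"offset":[1,1,140],"angular":[0,0,0],"hand":0.9},{"offset":[1,1,140],"angular":[0,0,0],"hand":0.9}]'; python3 g.py 422.5,-352.5,2,20.4
```

```text
time: 3.25
eef_pos: [423.8, -348.1, 41.3]
orientation: [[-0.351, 0.936, 0.001], [0.936, 0.351, -0.001], [-0.001, 0.001, -1.0]]
force: [0.2, 0.2, 0.9]
grip_width: 0.901
grip_force: 0.0
t 3.25 p [ 423.8 -348.1   41.3] yawY 20.5 q [ 0.4   0.7   0.25  1.94 -0.32  0.53  1.23] w 0.901 gf 0.0 F [0.2 0.2 0.9]
422.5,-352.5,2,20.4 offset [-3.6 -2.8 39.3] angular [0.001 0.001 0.003]
```

```bash
python3 -m handwheel '[{"offset":[-3.5,-3,8],"angular":[0,0,0],"hand":0.9},{"offset":[-3.5,-3,16],"angular":[0,0,0],"hand":0.9},{"offset":[-3.5,-3,24],"angular":[0,0,0],"hand":0.9},{"offset":[-3.5,-3,31],"angular":[0,0,0],"hand":0.9},{"offset":[-3.5,-3,36],"angular":[0,0,0],"hand":0.9},{"offset":[-3.5,-3,39],"angular":[0,0,0],"hand":0.9},{"offset":[-3.5,-3,39],"angular":[0,0,0],"hand":0.9},{"offset":[-3.5,-3,39],"angular":[0,0,0],"hand":0.9}]' 60; python3 g.py
python3 -m handwheel '[{"offset":[0,0,0],"angular":[0,0,0],"hand":0.8},{"offset":[0,0,0],"angular":[0,0,0],"hand":0.7},{"offset":[0,0,0],"angular":[0,0,0],"hand":0.6},{"offset":[0,0,0],"angular":[0,0,0],"hand":0.5},{"offset":[0,0,0],"angular":[0,0,0],"hand":0.4},{"offset":[0,0,0],"angular":[0,0,0],"hand":0.4},{"offset":[0,0,0],"angular":[0,0,0],"hand":0.4}]' 60; python3 g.py
```

```text
time: 4.05
eef_pos: [422.0, -352.0, 1.4]
orientation: [[-0.351, 0.936, 0.0], [0.936, 0.351, -0.0], [-0.0, -0.0, -1.0]]
force: [0.4, 0.1, 0.7]
grip_width: 0.896
grip_force: 0.0
t 4.05 p [ 422.  -352.     1.4] yawY 20.6 q [ 0.44  0.77  0.21  1.94 -0.34  0.46  1.25] w 0.896 gf 0.0 F [0.4 0.1 0.7]
time: 4.75
eef_pos: [422.5, -352.0, 1.9]
orientation: [[-0.352, 0.936, 0.001], [0.936, 0.352, -0.0], [-0.001, 0.001, -1.0]]
force: [-0.4, 3.3, 11.7]
grip_width: 0.571
grip_force: 61.9
t 4.75 p [ 422.5 -352.     1.9] yawY 20.6 q [ 0.44  0.77  0.21  1.94 -0.34  0.46  1.25] w 0.571 gf 61.9 F [-0.4  3.3 11.7]
```

```bash
python3 -m handwheel '[{"offset":[0,0,-5],"angular":[0,0,0],"hand":0.4},{"offset":[0,0,-15],"angular":[0,0,0],"hand":0.4},{"offset":[0,0,-35],"angular":[0,0,0],"hand":0.4},{"offset":[0,0,-60],"angular":[0,0,0],"hand":0.4},{"offset":[0,0,-85],"angular":[0,0,0],"hand":0.4},{"offset":[0,0,-110],"angular":[0,0,0],"hand":0.4},{"offset":[0,0,-125],"angular":[0,0,0],"hand":0.4},{"offset":[0,0,-130],"angular":[0,0,0],"hand":0.4}]'; python3 - <<'E'
from h import *
im,d=robot.get_image("scene");cv2.imwrite("pics/s2.png",cv2.resize(im[180:320,40:200,::-1],None,fx=4,fy=4,interpolation=cv2.INTER_CUBIC))
E
python3 g.py 480,-180,150,11
```

```text
time: 5.55
eef_pos: [422.4, -352.3, 133.3]
orientation: [[-0.351, 0.936, 0.002], [0.936, 0.351, -0.001], [-0.002, 0.001, -1.0]]
force: [0.5, 0.2, -4.6]
grip_width: 0.568
grip_force: 63.7
t 5.6 p [ 422.4 -352.2  133. ] yawY 20.6 q [ 0.35  0.56  0.32  1.9  -0.26  0.72  1.19] w 0.568 gf 63.7 F [ 0.7  0.4 -2.2]
480,-180,150,11 offset [141.  114.4 -17.1] angular [0.001 0.001 0.167]
```

View pics/s2.png

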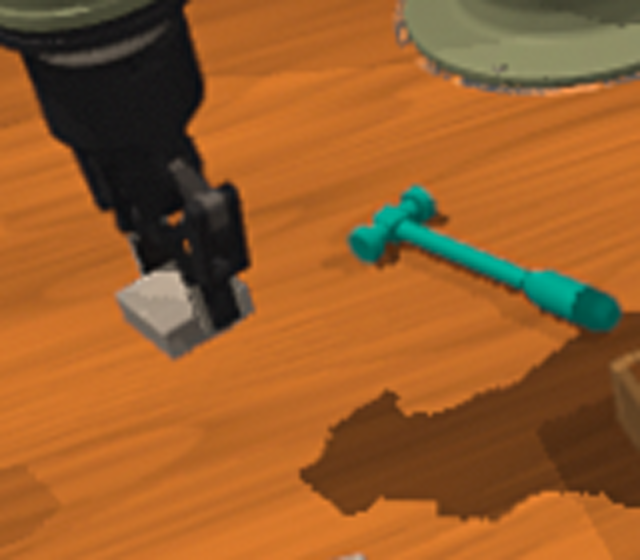

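The block is held level, with the fingertip at about (222,325) near its lower edge. I'll watch the force while lowering and carry it now.

```bash
python3 g.py 545.5,-4.8,150,2.1; python3 -m handwheel '[{"offset":[12,10,-4],"angular":[0,0,0.01],"hand":0.4},{"offset":[34,28,-8],"angular":[0,0,0.04],"hand":0.4},{"offset":[58,48,-12],"angular":[0,0,0.07],"hand":0.4},{"offset":[82,67,-17],"angular":[0,0,0.1],"hand":0.4},{"offset":[106,87,-17],"angular":[0,0,0.12],"hand":0.4},{"offset":[126,103,-17],"angular":[0,0,0.15],"hand":0.4},{"offset":[138,112,-17],"angular":[0,0,0.17],"hand":0.4},{"offset":[141,114,-17],"angular":[0,0,0.17],"hand":0.4}]'; python3 g.py 545.5,-4.8,150,2.1
```

```text
t 5.6 p [ 422.4 -352.2  133. ] yawY 20.6 q [ 0.35  0.56  0.32  1.9  -0.26  0.72  1.19] w 0.568 gf 63.7 F [ 0.7  0.4 -2.2]
545.5,-4.8,150,2.1 offset [282.  237.3 -17.2] angular [0.001 0.001 0.322]
time: 6.4
eef_pos: [479.4, -177.9, 147.5]
orientation: [[-0.19, 0.982, -0.001], [0.982, 0.19, 0.001], [0.001, -0.001, -1.0]]
force: [-1.7, 0.0, -3.9]
grip_width: 0.569
grip_force: 63.6
t 6.4 p [ 479.4 -177.9  147.5] yawY 10.9 q [-0.05  0.49  0.39  1.99 -0.28  0.71  0.7 ] w 0.569 gf 63.6 F [-1.7  0.  -3.9]
545.5,-4.8,150,2.1 offset [157.4  97.8  -2.4] angular [-0.001 -0.001  0.154]
```

```bash
python3 -m handwheel '[{"offset":[12,8,0],"angular":[0,0,0.01],"hand":0.4},{"offset":[36,22,0],"angular":[0,0,0.04],"hand":0.4},{"offset":[62,38,0],"angular":[0,0,0.07],"hand":0.4},{"offset":[90,56,0],"angular":[0,0,0.1],"hand":0.4},{"offset":[116,72,0],"angular":[0,0,0.12],"hand":0.4},{"offset":[138,86,0],"angular":[0,0,0.14],"hand":0.4},{"offset":[152,94,0],"angular":[0,0,0.154],"hand":0.4},{"offset":[157,98,0],"angular":[0,0,0.154],"hand":0.4}]'; python3 -m handwheel '[{"offset":[0,0,0],"angular":[0,0,0],"hand":0.4},{"offset":[0,0,0],"angular":[0,0,0],"hand":0.4}]' ; python3 g.py 545.5,-4.8,60,2.1 545.5,-4.8,10,2.1
```

```text
time: 7.2
eef_pos: [546.0, -6.3, 147.7]
orientation: [[-0.037, 0.999, -0.001], [0.999, 0.037, -0.0], [-0.0, -0.001, -1.0]]
force: [-0.6, -0.7, -3.2]
grip_width: 0.57
grip_force: 63.6
time: 7.4
eef_pos: [545.6, -8.7, 148.2]
orientation: [[-0.034, 0.999, -0.0], [0.999, 0.034, -0.001], [-0.001, -0.0, -1.0]]
force: [-1.0, -1.0, -3.5]
grip_width: 0.57
grip_force: 63.6
t 7.4 p [545.6  -8.7 148.2] yawY 2.0 q [-0.4   0.55  0.43  1.9  -0.32  0.76  0.24] w 0.57 gf 63.6 F [-1.  -1.  -3.5]
545.5,-4.8,60,2.1 offset [ 4.   0.1 88.1] angular [-0.     0.001 -0.003]
545.5,-4.8,10,2.1 offset [4.000e+00 1.000e-01 1.381e+02] angular [-0.     0.001 -0.003]
```

```bash
python3 -m handwheel '[{"offset":[4,0,10],"angular":[0,0,0],"hand":0.4},{"offset":[4,0,35],"angular":[0,0,0],"hand":0.4},{"offset":[4,0,60],"angular":[0,0,0],"hand":0.4},{"offset":[4,0,82],"angular":[0,0,0],"hand":0.4},{"offset":[4,0,96],"angular":[0,0,0],"hand":0.4},{"offset":[4,0,103],"angular":[0,0,0],"hand":0.4},{"offset":[4,0,103],"angular":[0,0,0],"hand":0.4},{"offset":[4,0,103],"angular":[0,0,0],"hand":0.4}]'; python3 - <<'E'
from h import *
im,d=robot.get_image("scene");cv2.imwrite("pics/s3.png",cv2.resize(im[180:330,180:340,::-1],None,fx=4,fy=4,interpolation=cv2.INTER_CUBIC))
E
python3 g.py 545.5,-4.8,10,2.1
```

```text
time: 8.2
eef_pos: [546.2, -3.4, 45.9]
orientation: [[-0.035, 0.999, 0.001], [0.999, 0.035, -0.0], [-0.0, 0.001, -1.0]]
force: [-0.2, -0.6, -3.8]
grip_width: 0.573
grip_force: 63.5
t 8.25 p [546.4  -3.4  46.1] yawY 2.0 q [-0.34  0.7   0.33  1.95 -0.41  0.55  0.31] w 0.568 gf 63.5 F [ 0.4  0.3 -3.5]
545.5,-4.8,10,2.1 offset [-1.4 -0.9 36.1] angular [ 0.001 -0.    -0.002]
```

View pics/s3.png

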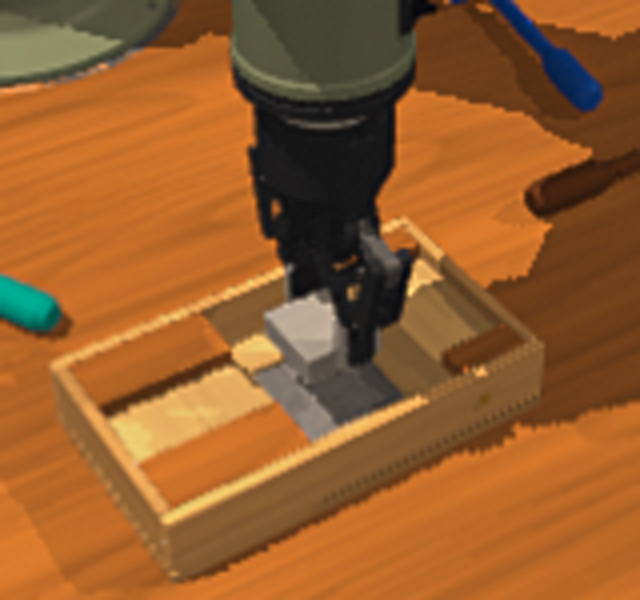

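The block at (305,335) hangs over the grey recess at (330,395), square with the case. I'll lower it slowly.

```bash
python3 -m handwheel '[{"offset":[-1.4,-1,8],"angular":[0,0,0],"hand":0.4},{"offset":[-1.4,-1,16],"angular":[0,0,0],"hand":0.4},{"offset":[-1.4,-1,23],"angular":[0,0,0],"hand":0.4},{"offset":[-1.4,-1,28],"angular":[0,0,0],"hand":0.4},{"offset":[-1.4,-1,31],"angular":[0,0,0],"hand":0.4},{"offset":[-1.4,-1,33],"angular":[0,0,0],"hand":0.4},{"offset":[-1.4,-1,33],"angular":[0,0,0],"hand":0.4}]'; python3 g.py 545.5,-4.8,10,2.1
python3 -m handwheel '[{"offset":[0,0,1],"angular":[0,0,0],"hand":0.4},{"offset":[0,0,2],"angular":[0,0,0],"hand":0.4},{"offset":[0,0,2],"angular":[0,0,0],"hand":0.4}]'; python3 g.py
```

```text
time: 8.95
eef_pos: [544.9, -4.8, 12.1]
orientation: [[-0.035, 0.999, -0.0], [0.999, 0.035, -0.0], [-0.0, -0.0, -1.0]]
force: [0.2, -0.3, -3.1]
grip_width: 0.566
grip_force: 63.6
t 8.95 p [544.9  -4.8  12.1] yawY 2.0 q [-0.31  0.76  0.29  1.96 -0.44  0.49  0.33] w 0.566 gf 63.6 F [ 0.2 -0.3 -3.1]
545.5,-4.8,10,2.1 offset [-0.1  0.6  2.1] angular [-0.     0.    -0.002]
time: 9.25
eef_pos: [544.9, -4.7, 10.3]
orientation: [[-0.035, 0.999, 0.0], [0.999, 0.035, 0.0], [-0.0, 0.0, -1.0]]
force: [0.2, -0.5, -3.9]
grip_width: 0.567
grip_force: 63.6
t 9.25 p [544.9  -4.7  10.3] yawY 2.0 q [-0.31  0.76  0.29  1.96 -0.44  0.48  0.33] w 0.567 gf 63.6 F [ 0.2 -0.5 -3.9]
```

```bash
python3 -m handwheel '[{"offset":[0,0,0.7],"angular":[0,0,0],"hand":0.4},{"offset":[0,0,1.2],"angular":[0,0,0],"hand":0.4},{"offset":[0,0,1.2],"angular":[0,0,0],"hand":0.4}]'
python3 -m handwheel '[{"offset":[0,0,0],"angular":[0,0,0],"hand":0.6},{"offset":[0,0,0],"angular":[0,0,0],"hand":0.65},{"offset":[0,0,0],"angular":[0,0,0],"hand":0.75},{"offset":[0,0,0],"angular":[0,0,0],"hand":0.85},{"offset":[0,0,0],"angular":[0,0,0],"hand":0.85},{"offset":[0,0,0],"angular":[0,0,0],"hand":0.85}]'
```

```text
time: 9.55
eef_pos: [545.0, -4.7, 9.9]
orientation: [[-0.035, 0.999, 0.0], [0.999, 0.035, 0.0], [0.0, 0.0, -1.0]]
force: [-4.9, 0.3, 17.6]
grip_width: 0.57
grip_force: 65.9
time: 10.15
eef_pos: [544.9, -4.7, 9.1]
orientation: [[-0.035, 0.999, -0.0], [0.999, 0.035, -0.0], [-0.0, -0.0, -1.0]]
force: [-0.2, 0.2, -1.0]
grip_width: 0.854
grip_force: 0.0
```

```bash
python3 -m handwheel '[{"offset":[0,0,-10],"angular":[0,0,0],"hand":0.85},{"offset":[0,0,-30],"angular":[0,0,0],"hand":0.85},{"offset":[0,0,-60],"angular":[0,0,0],"hand":0.85},{"offset":[0,0,-100],"angular":[0,0,0],"hand":0.85},{"offset":[0,0,-140],"angular":[0,0,0],"hand":0.85},{"offset":[0,0,-175],"angular":[0,0,0],"hand":0.85},{"offset":[0,0,-190],"angular":[0,0,0],"hand":0.85},{"offset":[0,0,-190],"angular":[0,0,0],"hand":0.85}]' >/dev/null
python3 - <<'E'
from h import *
im,d=robot.get_image("scene");np.savez("scene1.npz",im=im,d=d)
a=cv2.resize(im[225:325,185:325,::-1],None,fx=5,fy=5,interpolation=cv2.INTER_CUBIC);cv2.imwrite("pics/s4.png",a)
# scene: hammer head grey
f=np.load("scene0.npz");C=cloud("scene",f["d"]);h=cv2.cvtColor(f["im"],cv2.COLOR_RGB2HSV)
Z=C[...,2];m=np.zeros(Z.shape,np.uint8);m[195:240,305:382]=1
for nm,mm in (("head",(m>0)&(h[...,1]<100)&(Z>4)),("all",(m>0)&(Z>8)&(Z<35)&((C[...,0]<510)))):
    P=C[mm];print(nm,len(P),rect(P),P.mean(0).round(1),np.percentile(P[:,2],[5,50,95]).round(1))
f=np.load("top0.npz");C=cloud("top",f["d"]);h=cv2.cvtColor(f["im"],cv2.COLOR_RGB2HSV);Z=C[...,2]
# handle axis: centreline of columns in top view, neck z=13
pts=[]
for u in range(203,244,2):
    v=np.where((Z[188:212,u]>8))[0]
    if len(v): pts.append((u,188+v.mean()))
P=plane("top",pts,13);k=np.polyfit(P[:,1],P[:,0],1);print("handle x=",k, "angle of +y head dir deg",90+np.degrees(np.arctan(-k[0])));print(P[::4].round(1))
E
python3 g.py
```

```text
head 147 (array([417. , 354.7]), array([178. ,  46.6]), 33.0) [462.5 380.6  17.2] [ 6.7 18.2 24.6]
all 582 (array([457.3, 316.4]), array([172.8, 178.8]), 49.1) [450.5 304.3  18. ] [ 9.5 18.3 24.9]
handle x= [1.45309187e-02 4.60994978e+02] angle of +y head dir deg 89.16749827545455
[[466.9 349.4  13. ]
 [466.3 322.   13. ]
 [470.  294.7  13. ]
 [468.4 267.4  13. ]
 [463.7 240.1  13. ]
 [464.7 212.8  13. ]]
t 11.0 p [545.2  -4.6 200.3] yawY 2.0 q [-0.45  0.47  0.48  1.86 -0.28  0.87  0.2 ] w 0.853 gf 0.0 F [ 0.2 -0.3 -0.3]
```

View pics/s4.png

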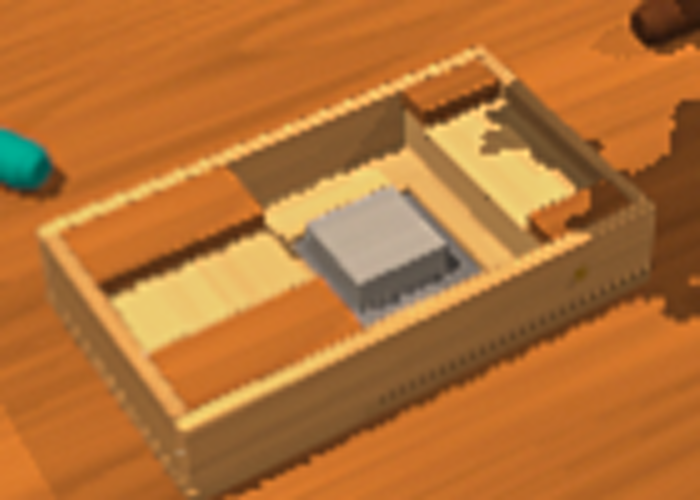

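The block sits flat inside the grey recess, at about (380,240) in the crop with a dark margin all round. Next is the hammer: origin about (465,324), axis along world +y. I'll grip the neck at its balance point, about (465,339), closing along x.

```bash
python3 g.py 465,339,150,0; python3 -m handwheel '[{"offset":[20,-5,3],"angular":[0,0,0.01],"hand":0.5},{"offset":[64,-14,10],"angular":[0,0,0.02],"hand":0.5},{"offset":[112,-26,17],"angular":[0,0,0.035],"hand":0.5},{"offset":[160,-40,24],"angular":[0,0,0.035],"hand":0.5},{"offset":[208,-53,31],"angular":[0,0,0.035],"hand":0.5},{"offset":[256,-67,38],"angular":[0,0,0.035],"hand":0.5},{"offset":[304,-80,45],"angular":[0,0,0.035],"hand":0.5},{"offset":[340,-91,50],"angular":[0,0,0.035],"hand":0.5}]';python3 -m handwheel '[{"offset":[0,0,0],"angular":[0,0,0],"hand":0.5},{"offset":[0,0,0],"angular":[0,0,0],"hand":0.5}]'; python3 g.py 465,339,50,0 
```

```text
t 11.0 p [545.2  -4.6 200.3] yawY 2.0 q [-0.45  0.47  0.48  1.86 -0.28  0.87  0.2 ] w 0.853 gf 0.0 F [ 0.2 -0.3 -0.3]
465,339,150,0 offset [346.1 -68.2  50.4] angular [ 0.002 -0.001  0.035]
time: 11.8
eef_pos: [440.1, 334.3, 147.7]
orientation: [[-0.002, 1.0, -0.001], [1.0, 0.002, -0.001], [-0.001, -0.001, -1.0]]
force: [0.2, 0.7, 0.6]
grip_width: 0.501
grip_force: 0.0
time: 12.0
eef_pos: [441.3, 331.8, 148.1]
orientation: [[-0.001, 1.0, -0.001], [1.0, 0.001, -0.002], [-0.002, -0.001, -1.0]]
force: [1.0, -0.1, -0.3]
grip_width: 0.5
grip_force: 0.0
t 12.0 p [441.3 331.8 148.1] yawY 0.1 q [-1.06  0.56  0.44  1.89 -0.33  0.77 -0.45] w 0.5 gf 0.0 F [ 1.  -0.1 -0.3]
465,339,50,0 offset [ 7.3 23.8 98.1] angular [-0.001  0.002  0.001]
```

```bash
python3 -m handwheel '[{"offset":[4,12,10],"angular":[0,0,0],"hand":0.5},{"offset":[7,24,35],"angular":[0,0,0],"hand":0.5},{"offset":[7,24,60],"angular":[0,0,0],"hand":0.5},{"offset":[7,24,80],"angular":[0,0,0],"hand":0.5},{"offset":[7,24,90],"angular":[0,0,0],"hand":0.5},{"offset":[7,24,95],"angular":[0,0,0],"hand":0.5},{"offset":[7,24,95],"angular":[0,0,0],"hand":0.5},{"offset":[7,24,95],"angular":[0,0,0],"hand":0.5}]'; python3 - <<'E'
from h import *
im,d=robot.get_image("scene");cv2.imwrite("pics/s5.png",cv2.resize(im[120:260,290:450,::-1],None,fx=4,fy=4,interpolation=cv2.INTER_CUBIC))
E
python3 g.py 465,339,3,0
```

```text
time: 12.8
eef_pos: [466.5, 338.9, 54.9]
orientation: [[0.0, 1.0, 0.001], [1.0, -0.0, 0.001], [0.001, 0.001, -1.0]]
force: [-0.2, -0.7, 0.9]
grip_width: 0.506
grip_force: 0.0
t 12.85 p [466.5 339.   55. ] yawY -0.0 q [-0.97  0.72  0.35  1.87 -0.41  0.62 -0.37] w 0.502 gf 0.0 F [-1.2 -0.4  1.1]
465,339,3,0 offset [-0.1 -1.5 52. ] angular [ 0.001 -0.001 -0.   ]
```

View pics/s5.png

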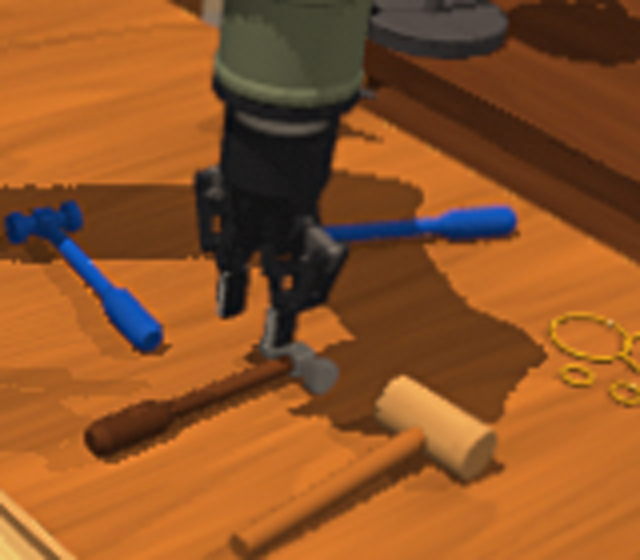

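The fingers at (230,300) and (280,335) hang over the neck behind the steel head at (310,365). Blue look-alikes and the mallet are clear.

```bash
python3 -m handwheel '[{"offset":[0,-1.5,8],"angular":[0,0,0],"hand":0.5},{"offset":[0,-1.5,18],"angular":[0,0,0],"hand":0.5},{"offset":[0,-1.5,28],"angular":[0,0,0],"hand":0.5},{"offset":[0,-1.5,38],"angular":[0,0,0],"hand":0.5},{"offset":[0,-1.5,46],"angular":[0,0,0],"hand":0.5},{"offset":[0,-1.5,50],"angular":[0,0,0],"hand":0.5},{"offset":[0,-1.5,51.5],"angular":[0,0,0],"hand":0.5},{"offset":[0,-1.5,51.5],"angular":[0,0,0],"hand":0.5}]';
python3 -m handwheel '[{"offset":[0,0,0],"angular":[0,0,0],"hand":0.4},{"offset":[0,0,0],"angular":[0,0,0],"hand":0.3},{"offset":[0,0,0],"angular":[0,0,0],"hand":0.2},{"offset":[0,0,0],"angular":[0,0,0],"hand":0.1},{"offset":[0,0,0],"angular":[0,0,0],"hand":0},{"offset":[0,0,0],"angular":[0,0,0],"hand":0},{"offset":[0,0,0],"angular":[0,0,0],"hand":0}]' 60
```

```text
time: 13.65
eef_pos: [464.6, 338.8, 2.5]
orientation: [[0.0, 1.0, -0.0], [1.0, -0.0, -0.0], [-0.0, -0.0, -1.0]]
force: [0.6, -0.7, 0.8]
grip_width: 0.496
grip_force: 0.0
time: 14.35
eef_pos: [464.7, 339.0, 3.0]
orientation: [[-0.0, 1.0, 0.0], [1.0, 0.0, 0.0], [0.0, 0.0, -1.0]]
force: [-1.5, -1.0, 5.6]
grip_width: 0.139
grip_force: 58.5
```

Gripped. I'll lift and check how it hangs.

```bash
python3 -m handwheel '[{"offset":[0,0,-3],"angular":[0,0,0],"hand":0},{"offset":[0,0,-10],"angular":[0,0,0],"hand":0},{"offset":[0,0,-25],"angular":[0,0,0],"hand":0},{"offset":[0,0,-50],"angular":[0,0,0],"hand":0},{"offset":[0,0,-80],"angular":[0,0,0],"hand":0},{"offset":[0,0,-105],"angular":[0,0,0],"hand":0},{"offset":[0,0,-117],"angular":[0,0,0],"hand":0},{"offset":[0,0,-120],"angular":[0,0,0],"hand":0}]'; python3 - <<'E'
from h import *
im,d=robot.get_image("scene");C=cloud("scene",d);Z=C[...,2]
cv2.imwrite("pics/s6.png",cv2.resize(im[110:250,280:440,::-1],None,fx=4,fy=4,interpolation=cv2.INTER_CUBIC))
X,Y=C[...,0],C[...,1];m=(abs(X-465)<14)&(Y>190)&(Y<420)&(Z>90)&(Z<160)
for a,b in ((200,230),(230,260),(260,290),(290,320),(355,376),(380,405)):
    k=m&(Y>a)&(Y<b);P=C[k];print(a,b,len(P),np.median(P,0).round(1) if len(P) else "",np.percentile(P[:,2],[5,95]).round(1) if len(P) else "")
E
python3 g.py 545.5,10.2,150,2.1
```

```text
time: 15.15
eef_pos: [464.9, 339.4, 124.2]
orientation: [[-0.0, 1.0, 0.002], [1.0, 0.0, 0.002], [0.002, 0.002, -1.0]]
force: [-0.3, -0.7, -2.8]
grip_width: 0.133
grip_force: 58.5
200 230 109 [473.1 212.6 140.4] [127.  145.8]
230 260 83 [474.2 244.  141.5] [128.  146.7]
260 290 48 [470.8 274.2 137.7] [129.2 142.1]
290 320 47 [470.1 303.9 138.8] [130.3 141.5]
355 376 21 [470.6 369.5 137.9] [130.9 140.7]
380 405 30 [471.4 384.  140.4] [127.9 144.1]
t 15.2 p [464.7 339.2 123.5] yawY 0.0 q [-1.02  0.62  0.42  1.84 -0.36  0.75 -0.41] w 0.137 gf 58.5 F [ 0.7  0.3 -1.9]
545.5,10.2,150,2.1 offset [-329.    80.8  -26.8] angular [ 0.001 -0.001 -0.036]
```

View pics/s6.png

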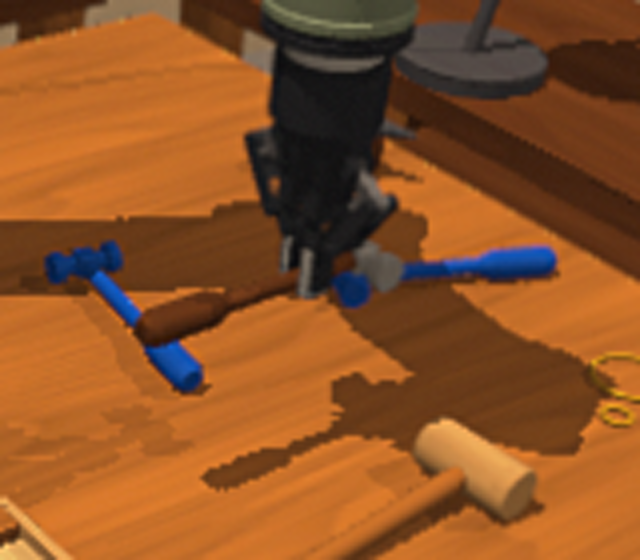

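The hammer hangs level: neck height is about 138 at both ends, with the head at (380,270) and the grip at (180,320). I'll carry it over the case.

```bash
python3 -m handwheel '[{"offset":[-10,2,-4],"angular":[0,0,0],"hand":0},{"offset":[-32,7,-10],"angular":[0,0,0],"hand":0},{"offset":[-58,13,-16],"angular":[0,0,0],"hand":0},{"offset":[-86,20,-22],"angular":[0,0,-0.01],"hand":0},{"offset":[-112,26,-26],"angular":[0,0,-0.02],"hand":0},{"offset":[-136,32,-26],"angular":[0,0,-0.02],"hand":0},{"offset":[-154,36,-26],"angular":[0,0,-0.02],"hand":0},{"offset":[-160,38,-26],"angular":[0,0,-0.02],"hand":0}]';python3 g.py 545,13,150,2.1
```

```text
time: 16.0
eef_pos: [502.5, 175.9, 148.0]
orientation: [[-0.017, 1.0, -0.001], [1.0, 0.017, -0.001], [-0.001, -0.001, -1.0]]
force: [0.1, 0.2, -0.6]
grip_width: 0.137
grip_force: 58.5
t 16.0 p [502.5 175.9 148. ] yawY 1.0 q [-0.76  0.53  0.43  1.94 -0.31  0.74 -0.13] w 0.137 gf 58.5 F [ 0.1  0.2 -0.6]
545,13,150,2.1 offset [-163.6   39.7   -1.8] angular [-0.001  0.001 -0.02 ]
```

```bash
python3 -m handwheel '[{"offset":[-10,2,0],"angular":[0,0,0],"hand":0},{"offset":[-32,8,0],"angular":[0,0,0],"hand":0},{"offset":[-60,15,0],"angular":[0,0,-0.01],"hand":0},{"offset":[-88,22,0],"angular":[0,0,-0.02],"hand":0},{"offset":[-116,28,0],"angular":[0,0,-0.02],"hand":0},{"offset":[-140,34,0],"angular":[0,0,-0.02],"hand":0},{"offset":[-156,38,0],"angular":[0,0,-0.02],"hand":0},{"offset":[-163,40,0],"angular":[0,0,-0.02],"hand":0}]' >/dev/null;python3 -m handwheel '[{"offset":[0,0,0],"angular":[0,0,0],"hand":0},{"offset":[0,0,0],"angular":[0,0,0],"hand":0},{"offset":[0,0,0],"angular":[0,0,0],"hand":0}]' >/dev/null;python3 g.py 545,13,70,2.1
```

```text
t 17.1 p [545.6  17.9 148.5] yawY 2.4 q [-0.44  0.54  0.42  1.9  -0.31  0.76  0.19] w 0.135 gf 58.5 F [ 0.3  0.4 -2.2]
545,13,70,2.1 offset [-4.9 -0.8 78.5] angular [-0.    -0.     0.005]
```

```bash
python3 -m handwheel '[{"offset":[-2,-0.5,8],"angular":[0,0,0],"hand":0},{"offset":[-5,-0.5,22],"angular":[0,0,0],"hand":0},{"offset":[-5,-0.5,40],"angular":[0,0,0],"hand":0},{"offset":[-5,-0.5,58],"angular":[0,0,0],"hand":0},{"offset":[-5,-0.5,72],"angular":[0,0,0],"hand":0},{"offset":[-5,-0.5,80],"angular":[0,0,0],"hand":0},{"offset":[-5,-0.5,80],"angular":[0,0,0],"hand":0},{"offset":[-5,-0.5,80],"angular":[0,0,0],"hand":0}]' >/dev/null;python3 - <<'E'
from h import *
im,d=robot.get_image("scene");C=cloud("scene",d)
cv2.imwrite("pics/s7.png",cv2.resize(im[190:330,180:340,::-1],None,fx=4,fy=4,interpolation=cv2.INTER_CUBIC))
t,dt=robot.get_image("top")
D=cloud("top",dt)
for nm,c in (("scene",C),("top",D)):
    m=(c[...,2]>66)&(c[...,2]<100)&(abs(c[...,0]-545)<45)&(c[...,1]>-160)&(c[...,1]<115)
    P=c[m]
    for a,b in ((-130,-90),(-90,-50),(60,110)):
        k=P[(P[:,1]>a)&(P[:,1]<b)]
        if len(k): print(nm,a,len(k),np.median(k,0).round(1),"min",np.percentile(k,2,axis=0).round(1),"max",np.percentile(k,98,axis=0).round(1))
E
python3 g.py 545,13,39,2.1
```

```text
scene -130 213 [ 558.7 -110.3   86.1] min [ 543.4 -128.2   71.5] max [564.4 -90.5  91.9]
scene -90 157 [555.7 -74.2  84.7] min [543.7 -89.1  72.5] max [563.1 -51.1  91.8]
scene 60 71 [571.5  66.8  85.1] min [541.7  60.9  69.1] max [574.2  74.6  91. ]
top -130 78 [ 546.3 -107.1   88.6] min [ 536.5 -122.8   76.9] max [561.2 -91.7  96.9]
top -90 61 [543.9 -77.   89.2] min [535.3 -89.3  78.9] max [558.2 -66.8  96.1]
t 18.0 p [545.9  11.7  69.2] yawY 2.3 q [-0.37  0.66  0.34  1.94 -0.38  0.59  0.26] w 0.135 gf 58.6 F [-0.1 -0.6 -2.3]
545,13,39,2.1 offset [ 1.3 -0.9 30.2] angular [ 0.001 -0.     0.003]
```

View pics/s7.png

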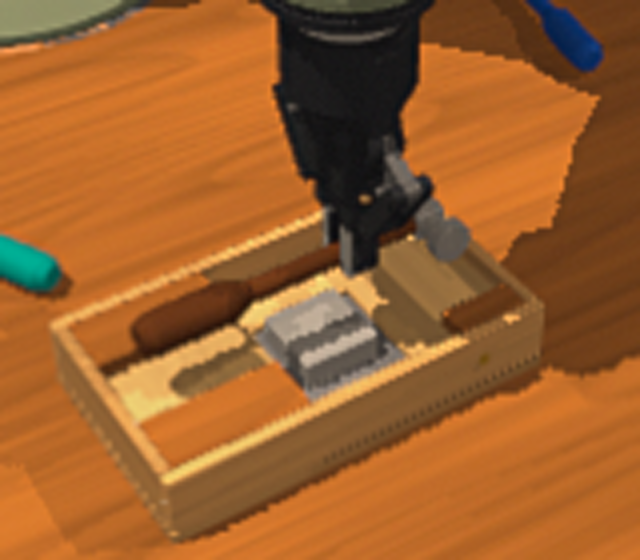

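Over the case the grip at (185,315) sits above the narrow slot and the head at (435,230) above the wide slot. The depth puts the head middle at about y 66 and the grip centre at x 548.5, as wanted. I'll lower it.

```bash
python3 -m handwheel '[{"offset":[1,-0.9,6],"angular":[0,0,0],"hand":0},{"offset":[1,-0.9,13],"angular":[0,0,0],"hand":0},{"offset":[1,-0.9,19],"angular":[0,0,0],"hand":0},{"offset":[1,-0.9,24],"angular":[0,0,0],"hand":0},{"offset":[1,-0.9,27],"angular":[0,0,0],"hand":0},{"offset":[1,-0.9,28],"angular":[0,0,0],"hand":0},{"offset":[1,-0.9,28],"angular":[0,0,0],"hand":0}]';python3 -m handwheel '[{"offset":[0,0,0.7],"angular":[0,0,0],"hand":0},{"offset":[0,0,1.4],"angular":[0,0,0],"hand":0},{"offset":[0,0,1.4],"angular":[0,0,0],"hand":0}]'
```

```text
time: 18.7
eef_pos: [544.5, 12.6, 40.5]
orientation: [[-0.04, 0.999, -0.0], [0.999, 0.04, -0.0], [-0.0, -0.0, -1.0]]
force: [-0.5, 0.5, -2.3]
grip_width: 0.134
grip_force: 58.6
time: 19.0
eef_pos: [544.6, 12.7, 39.2]
orientation: [[-0.04, 0.999, 0.0], [0.999, 0.04, 0.0], [0.0, 0.0, -1.0]]
force: [-0.1, -0.6, -2.2]
grip_width: 0.136
grip_force: 58.6
```

```bash
python3 -m handwheel '[{"offset":[0,0,0.7],"angular":[0,0,0],"hand":0},{"offset":[0,0,1.2],"angular":[0,0,0],"hand":0},{"offset":[0,0,1.2],"angular":[0,0,0],"hand":0}]'
```

```text
time: 19.3
eef_pos: [544.7, 12.7, 38.8]
orientation: [[-0.04, 0.999, 0.0], [0.999, 0.04, 0.0], [0.0, 0.0, -1.0]]
force: [-6.0, 1.0, 19.2]
grip_width: 0.136
grip_force: 60.8
```

Contact (19 N up). I'll release and lift clear.

```bash
python3 -m handwheel '[{"offset":[0,0,0],"angular":[0,0,0],"hand":0.15},{"offset":[0,0,0],"angular":[0,0,0],"hand":0.2},{"offset":[0,0,0],"angular":[0,0,0],"hand":0.3},{"offset":[0,0,0],"angular":[0,0,0],"hand":0.45},{"offset":[0,0,0],"angular":[0,0,0],"hand":0.55},{"offset":[0,0,0],"angular":[0,0,0],"hand":0.55}]';python3 -m handwheel '[{"offset":[0,0,-8],"angular":[0,0,0],"hand":0.55},{"offset":[0,0,-25],"angular":[0,0,0],"hand":0.55},{"offset":[0,0,-50],"angular":[0,0,0],"hand":0.55},{"offset":[0,0,-80],"angular":[0,0,0],"hand":0.55},{"offset":[0,0,-120],"angular":[0,0,0],"hand":0.55},{"offset":[0,0,-150],"angular":[0,0,0],"hand":0.55},{"offset":[0,0,-160],"angular":[0,0,0],"hand":0.55},{"offset":[0,0,-160],"angular":[0,0,0],"hand":0.55}]';python3 - <<'E'
from h import *
im,d=robot.get_image("scene");C=cloud("scene",d)
cv2.imwrite("pics/s8.png",cv2.resize(im[210:330,180:330,::-1],None,fx=5,fy=5,interpolation=cv2.INTER_CUBIC))
m=(C[...,2]>53)&(C[...,2]<80)&(abs(C[...,0]-545)<40)&(C[...,1]>-160)&(C[...,1]<115);P=C[m]
for a,b in ((-140,-50),(45,110)):
    k=P[(P[:,1]>a)&(P[:,1]<b)]
    if len(k): print(a,len(k),np.median(k,0).round(1),np.percentile(k,[3,97],axis=0).round(1))
E
```

```text
time: 19.9
eef_pos: [544.6, 12.7, 37.9]
orientation: [[-0.04, 0.999, -0.0], [0.999, 0.04, -0.0], [-0.0, -0.0, -1.0]]
force: [-1.1, -0.4, -0.5]
grip_width: 0.55
grip_force: 0.0
time: 20.7
eef_pos: [545.1, 12.9, 199.4]
orientation: [[-0.04, 0.999, 0.002], [0.999, 0.04, 0.001], [0.001, 0.002, -1.0]]
force: [-0.7, -0.5, -0.4]
grip_width: 0.55
grip_force: 0.0
-140 222 [553.9 -93.9  58. ] [[ 543.3 -125.3   53.5]
 [ 561.5  -56.1   61.7]]
45 145 [545.2  60.5  57.4] [[514.2  51.1  53.5]
 [572.3  71.4  61.6]]
```

View pics/s8.png

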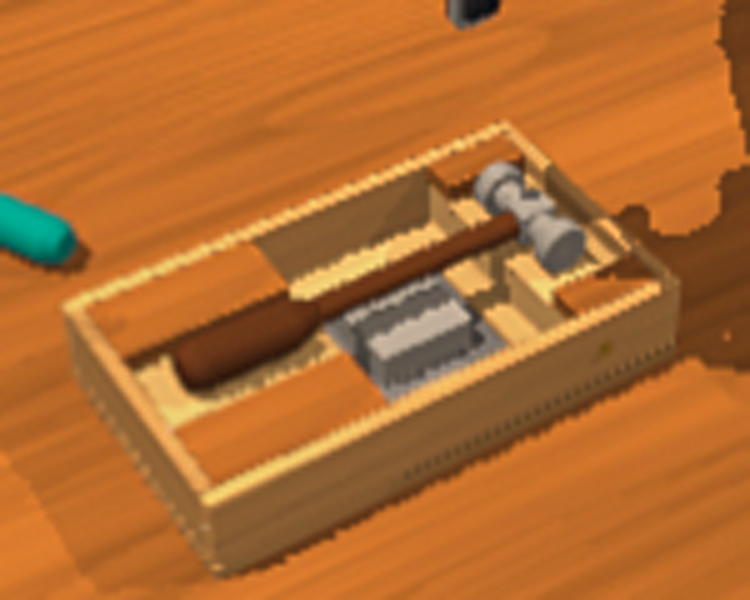

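The head at (530,215) lies between its cheeks, the grip at (245,345) is in the narrow slot, and the block is beneath. The hammer's top is about 61 mm high at both ends, as it should be. I'll let it settle briefly and hand in.

```bash
python3 -m handwheel '[{"offset":[0,0,-160],"angular":[0,0,0],"hand":0.55}]' >/dev/null 2>&1; python3 -m handwheel '[{"offset":[0,0,0],"angular":[0,0,0],"hand":0.55},{"offset":[0,0,0],"angular":[0,0,0],"hand":0.55},{"offset":[0,0,0],"angular":[0,0,0],"hand":0.55},{"offset":[0,0,0],"angular":[0,0,0],"hand":0.55}]'; python3 -c "
from station import robot
print(robot.sign_off())"
```

```text
time: 21.25
eef_pos: [544.0, 12.6, 246.7]
orientation: [[-0.04, 0.999, -0.002], [0.999, 0.04, -0.001], [-0.0, -0.002, -1.0]]
force: [0.3, -0.6, 0.4]
grip_width: 0.555
grip_force: 0.0
the job is handed in; nothing more can be done
None
```

I handed the job in at 21 s (no verdict came back): the bench block lies flat in the recess, the hammer rests on both ledges over it, both were lowered in, and the arm never went near the doming cube or mallet.

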